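# Set the bead gauge to its red stop

## Robot

A 6-joint arm with a two-finger parallel gripper is mounted at the origin on the work surface. World frame = base frame: x ahead of the robot, y to its left, z up, the work surface at z = 0. Lengths are in m, angles in rad, forces in N, time in s.
With the tool pointing down it reaches from about 0.375 to 0.9 m from the base axis. Payload 3.1 kg.
Tool frame: the origin (TCP) lies at the very end of the fingers, on their centre line; the grasp point (between the pads) lies 19 mm behind it; z points along the fingers, y is the line along which they close (so a half turn about z gives the same grasp; the last joint's range is limited). The gripper opens to 87 mm and grips with 3 to 60 N. Pads are 19 mm wide; open, the fingers measure 117 mm over their backs; the gripper's body (75 mm by 190 mm) begins 51 mm behind the grasp point.
Start: joints at [0.956, 0.527, 1.433, -0, 1.181, -0.178], TCP at [0.264, 0.566, 0.223] pointing down, gripper open.
Joint ranges: [-3.08, 3.08], [-0.75, 2.2], [0.22, 2.44], [-1.43, 4.57], [0, 2.65], [-2.85, 2.85]. Speed limits (rad/s): [2.79, 2.79, 3.14, 3.14, 3.14, 3.14].

## Interface

Orientations are given as a rotation vector (axis times angle).
In Python, from rig import sensors, vision, order gives the robot as it stands.
- The arm moves only by the tool play_rows, never from a script. Its argument "commands" is a list that holds one entry, the list of rows, each a list of 7 numbers: the opening in per cent of the stroke, from 0 (shut) to 100 (fully open), then the shift along the tool's x, y, z in units of 30 mm (1.0 is 30 mm), then the turn, a rotation vector about the tool's x, y, z in units of 8 degrees (1.0 is 8 degrees). A call has 1 to 12 rows; each row is the pose to reach, as a shift and turn from the pose commanded when the call began, along the tool's axes at that moment; what a row does not reach only later rows make up. A row lasts 1/10 s, in which the tool goes at most 50 mm and 8.59 degrees, less where a joint would pass 70% of its speed; a pose out of reach is approached as far as the arm can. A call with a gripper value outside its range is refused whole. The fingers move at their own pace and stop on an object; "force" is the grip in N (left out, the last holds). Time passes only in rows, so rows that repeat a pose let the fingers close. It gives the time, the measured TCP pose, the force, the opening and the grip force at its end, in the units of the state.
- sensors.get_state(): the state, without advancing time (a new reading comes with each control period).
- vision.read_camera(name): name is "side" or "top" or "wrist"; returns a dict with "color" (400x640x3 uint8, blue, green, red), "intrinsics" (3x3 intrinsics, pixels), "k1" (the pictures are not rectified: a ray, as slopes to the right and down, at radius r is drawn at 1 + k1 r^2 times it, then the intrinsics apply), "R" (3x3) and "t" (3): a world point X has camera coordinates R X + t. Camera axes: x right, y down, z forward; pixel columns grow to the right and rows downward; lengths in m; the calibration is good to about 2 mm. A picture is of the moment at which its call begins. There is no depth.
- order.hand_in(): hands the job in; it is judged then, once.
The state is a dict: "time_s": time; "joint_pos": joint angles; "qvel": joint speeds; "joint_torque": joint torques, N m; "ee_pos": TCP position; "ee_rot": TCP orientation; "wrist_force": force on the tool from outside, world axes, zero at the start; "torque": the same for the moment, N m; "opening": finger opening in m; "grip_force": force on a finger pad.
Only numpy, scipy, OpenCV 4.12 (cv2) and the standard library are available. Lean on these libraries where they do the work, as an engineer would, in place of code of your own. Each camera call takes 0.05 s, during which the arm holds its last target. There are 200 camera calls.

## Task

Set the bench bead gauge to its red stop: press down the yellow thumb pad in the middle of the slider to free its brake, then, keeping it pressed, push the slider along the beam until it butts against the red stop, and let go so that the brake holds it there. Just press and push with the fingertips: pick nothing up, never force the slider along while its brake grips, and leave everything else on the bench where it is.

Things in the scene. Friction and masses are not known exactly. Their poses are not given: they have to be found in the camera images.
- gauge: Bench bead gauge, screwed down: an aluminium beam 380 mm long (local y), 34 mm wide (local x), its top 40 mm over the bench, on two dark feet, with a lime scale on top. Origin at the bench under the beam's middle; y runs along the beam, z up. A 26 mm high steel jaw sticks out on the +x side at the -y end.
- slider (a joint): Where the slider stands along the beam: metres from the beam's middle, growing towards the gauge's +y. The slider is a dark steel block astride the beam, 80 mm long along the beam, 58 mm wide, top 57 mm over the bench, with a small steel jaw on its +x side. A spring brake holds it against about 12 to 20 N; with the pad down it slides at about 1 to 2 N and stays where it is left.
- slider_mid (a point): Middle of the slider block's top face, 57 mm over the bench; its z is up and its y runs along the beam. Its two end faces lie 40 mm either way from here along the beam.
- pad (a joint): How far the yellow thumb pad is pressed: 0 at rest with the brake on, up to 0.006 m fully down. It begins to sink at about 8 N and is fully down at about 11 N; the brake is off beyond about 0.001 m. It springs back when let go.
- pad_top (a point): Middle of the floor of the pad's dish, 67 mm over the bench when not pressed; sinks with the pad. The yellow pad is 58 mm along the beam by 34 mm across; the dish has a 5 mm thick, 6 mm high lip at each end along the beam (48 mm clear between them) and is open at the sides.
- red_stop: Red stop clamped on the beam, 16 mm along the beam, 54 mm across; its flat top is 62 mm over the bench with a small red screw head to 69 mm. Origin in the middle of its underside, 18 mm over the bench; its faces are 8 mm either way along the beam. It may be at either end of the beam. The slider's end face touches it when slider_mid is 48 mm from this origin horizontally. It cannot move.
- blue_stop: Blue stop of the same shape at the other end of the beam; not the one wanted.
- calliper: Pocket calliper lying loose on the bench beyond the gauge, 220 mm long, 12 mm high. Origin under its middle; its length is along its y.
- wax_tin: Round aluminium tin, 64 mm across, 34 mm high, loose. Origin under its centre.
- bead_bowl: White bowl of brown beads, 84 mm across, 30 mm high, loose. Origin under its centre.
- brush: Brush with a wooden handle, about 170 mm long and under 30 mm high, lying loose between the gauge and the robot. Its length is along its x.
- sanding_block: Cork sanding block 60 x 90 x 30 mm, loose. Origin under its centre.
- oil_bottle: Small amber bottle, 52 mm across, 110 mm high, standing loose. Origin under its centre.
- file: Slim tool with a wooden handle, 200 mm long, under 35 mm high, lying loose to the robot's right. Its length is along its x.

How it is judged:
On the way, in this order (a step that is already met when the one before it is completed fails the run):
1. the thumb pad is pressed down while the slider still stands at its start (value of joint pad above 0.0015 m and distance of slider_mid from where it was at the start of the episode below 0.008 m), for 0.1 s.
2. the slider is at the red stop with the pad still pressed (value of joint pad above 0.0015 m and horizontal distance between slider_mid and red_stop below 0.051 m), for 0.05 s.
At the end, for the whole second after the job is handed in: The slider stands at rest within 3 mm of touching the red stop, the pad has sprung back (pressed less than 1 mm), and every loose thing is within 15 mm of where it was (horizontal distance between slider_mid and red_stop below 0.051 m and value of joint pad below 0.001 m and velocity of joint slider between -0.005 and 0.005 m/s and distance of each of calliper, wax_tin, bead_bowl, brush, sanding_block, oil_bottle, file from where it was at the start of the episode below 0.015 m).
It fails at once if the slider is forced along (more than 8 mm from its start, faster than 30 mm/s) with its brake gripping (pad pressed less than 0.3 mm) (value of joint pad below 0.0003 m and distance of slider_mid from where it was at the start of the episode above 0.008 m and (velocity of joint slider above 0.03 m/s or velocity of joint slider below -0.03 m/s)).
It fails at once if a loose thing on the bench is shifted by more than 15 mm or lifted (distance of any of calliper, wax_tin, bead_bowl, brush, sanding_block, oil_bottle, file from where it was at the start of the episode above 0.015 m).
It also fails if it takes over 40 s, if anything falls off the work surface, if the arm or the gripper's body presses on something with over 40 N, if the wrist force passes 120 N, or if a joint passes its speed limit or range.

## Working session

There is one attempt and no reset: what is moved stays moved. The work goes in short steps, Python scripts to look and compute and a tool call to move; the robot and the scene stay as the last step left them, time stands still between calls to the robot, and variables do not carry over. Pictures are saved under pics/ and viewed, at most 10 in all, crops included, and the job is handed in when it is done.

Besides the shell and the picture viewer there is one more tool, called after "Call:" by a JSON object that holds its "name" and its "arguments". play_rows: Moves the arm, as the interface text tells. Its arguments: {"type":"object","properties":{"commands":{"type":"array","items":{"type":"array","items":{"type":"array","items":{"type":"number"}}}},"force":{"type":"number"}},"required":["commands"]}

```bash
mkdir -p pics; cat > h.py <<'E'
import numpy as np, cv2
from rig import sensors, vision, order
def ray(c,u,v):
    K=c["intrinsics"];d=np.array([(u-K[0,2])/K[0,0],(v-K[1,2])/K[1,1]]);s=d.copy()
    for _ in range(20): s=d/(1+c["k1"]*(s@s))
    R=np.array(c["R"]);return -R.T@np.array(c["t"]),R.T@np.array([s[0],s[1],1])
def on(c,u,v,z):
    o,d=ray(c,u,v);return o+d*(z-o[2])/d[2]
def blobs(c,lo,hi,amin=60):
    m=cv2.inRange(cv2.cvtColor(c["color"],cv2.COLOR_BGR2HSV),lo,hi)
    n,_,s,ce=cv2.connectedComponentsWithStats(m)
    return [(s[i].tolist(),ce[i].round(1).tolist()) for i in range(1,n) if s[i][4]>=amin]
E
python3 - <<'E'
from h import *
s=sensors.get_state();print(s)
for n in("top","side"):
    c=vision.read_camera(n);cv2.imwrite(f"pics/{n}0.png",c["color"])
    print(n,"yel",blobs(c,(22,120,120),(33,255,255)),"red",blobs(c,(0,150,80),(6,255,255)),blobs(c,(172,150,80),(180,255,255)),"blue",blobs(c,(100,130,60),(125,255,255)))
E
```

```text
{'time_s': 0.0, 'joint_pos': array([ 9.55479317e-01,  5.28436275e-01,  1.43390055e+00, -8.01565511e-06,
        1.18137964e+00, -1.78515804e-01]), 'qvel': array([-0.00016254,  0.00018811, -0.00025251, -0.00024859, -0.00014214,
       -0.00021184]), 'joint_torque': array([-1.64837929e-03, -4.40035379e+01, -1.76593351e+01,  6.31833239e-02,
        5.81951207e-02, -1.43095363e-04]), 'ee_pos': array([0.26396008, 0.56572276, 0.22159055]), 'ee_rot': array([-0.68050275, -3.06616959,  0.00308041]), 'wrist_force': array([ 0.07243573, -0.03018082, -0.84096973]), 'torque': array([-0.01448742, -0.02754206,  0.00826951]), 'grip_force': 0.0, 'opening': 0.08759047562884531}
top yel [([411, 108, 92, 20, 567], [449.5, 118.6]), ([476, 118, 51, 10, 114], [507.6, 123.9]), ([293, 213, 22, 16, 236], [303.8, 220.6])] red [([159, 91, 61, 48, 1854], [193.3, 118.5]), ([170, 96, 25, 8, 79], [181.4, 99.6]), ([194, 96, 21, 7, 75], [204.4, 98.8]), ([171, 138, 52, 10, 186], [198.2, 143.6]), ([329, 219, 10, 20, 102], [333.3, 228.6])] [] blue [([268, 90, 77, 55, 3735], [306.4, 117.0]), ([252, 200, 10, 19, 111], [256.5, 209.3]), ([531, 241, 22, 27, 507], [541.7, 254.2]), ([620, 377, 20, 23, 387], [629.8, 388.7])]
side yel [([269, 190, 18, 18, 197], [277.5, 198.7]), ([450, 315, 30, 25, 90], [465.0, 326.5])] red [([274, 102, 62, 52, 2330], [304.6, 126.5]), ([277, 215, 21, 20, 236], [286.9, 222.5])] [] blue [([328, 141, 87, 66, 3487], [370.7, 172.7]), ([255, 170, 18, 7, 72], [263.5, 173.2]), ([391, 331, 49, 39, 962], [415.0, 349.7])]
```

View pics/top0.png

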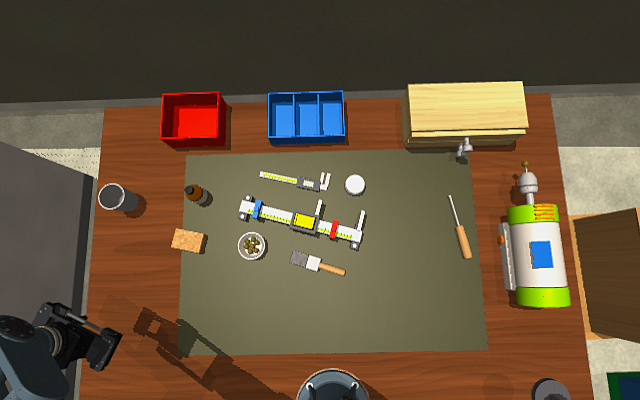

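View pics/side0.png

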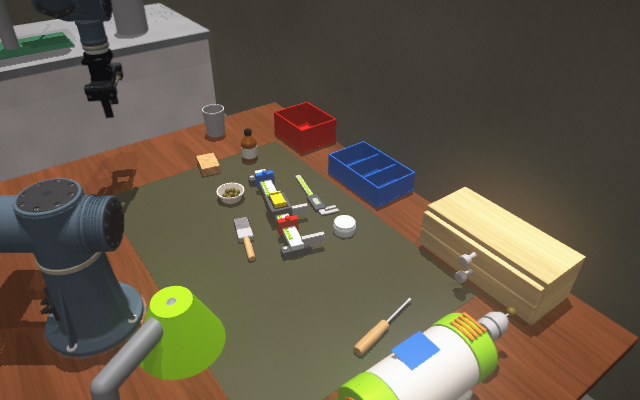

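The top view shows the gauge running left to right, with the yellow pad at (304,221), the red stop at (333,229) on the right and the blue stop at (257,209) on the left. The side view agrees. The loose things are clear of the gauge.

```bash
cat > m.py <<'E'
from h import *
from scipy.spatial.transform import Rotation as Ro
def pick(c,lo,hi,near):
    b=[x[1] for x in blobs(c,lo,hi)]
    return min(b,key=lambda p:np.hypot(p[0]-near[0],p[1]-near[1]))
E
python3 - <<'E'
from m import *
t=vision.read_camera("top")
P=on(t,303.8,220.6,.069);R=on(t,333.3,228.6,.058);B=on(t,256.5,209.3,.058)
c=vision.read_camera("side");P2=on(c,277.5,198.7,.069);R2=on(c,286.9,222.5,.05)
print(P,R,B,P2,R2)
u=(R-B)[:2];print("dir to red",u/np.linalg.norm(u),np.degrees(np.arctan2(u[1],u[0])),"pad-red",np.linalg.norm((R-P)[:2]))
s=sensors.get_state();M=Ro.from_rotvec(s["ee_rot"]).as_matrix();print(M.round(3))
print("yaw of tool x",np.degrees(np.arctan2(M[1,0],M[0,0])))
d=np.array([P[0],P[1],.12])-s["ee_pos"];print((M.T@d/.03).round(2))
E
```

```text
[0.53602462 0.07060873 0.069     ] [ 0.51129427 -0.01610374  0.058     ] [0.57504238 0.21362928 0.058     ] [0.53262623 0.06451883 0.069     ] [ 0.50826182 -0.0193829   0.05      ]
dir to red [-0.26738442 -0.96358994] -105.50868388978056 pad-red 0.09017007446898848
[[-0.906  0.423 -0.001]
 [ 0.423  0.906 -0.001]
 [ 0.    -0.001 -1.   ]]
yaw of tool x 154.97490538058977
[-15.2  -11.12   3.41]
```

Call:
{"name": "play_rows", "arguments": {"commands": [[[0,-0.6,-0.4,0,0,0,0],[0,-1.8,-1.3,0,0,0,0],[0,-3.2,-2.3,0,0,0,-0.3],[0,-4.7,-3.4,0,0,0,-0.6],[0,-6.2,-4.5,0,0,0,-0.9],[0,-7.7,-5.6,0.2,0,0,-1.2],[0,-9.2,-6.7,0.4,0,0,-1.2],[0,-10.7,-7.8,0.6,0,0,-1.2],[0,-12.2,-8.9,0.8,0,0,-1.2],[0,-13.7,-10.0,1,0,0,-1.2],[0,-14.7,-10.8,1,0,0,-1.2],[0,-15.2,-11.1,1,0,0,-1.2]]]}}

```text
time_s: 1.4
ee_pos: [0.5369, 0.0697, 0.1922]
ee_rot: [-0.422, -3.112, -0.0]
wrist_force: [1.8, 0.6, -0.3]
opening: 0.0028
grip_force: 0.0
```

Call:
{"name": "play_rows", "arguments": {"commands": [[[0,0,0,0.3,0,0,0],[0,0,0,0.8,0,0,0],[0,0,0,1.1,0,0,0],[0,0,0,1.2,0,0,0],[0,0,0,1.2,0,0,0]]]}}

```text
time_s: 1.9
ee_pos: [0.5361, 0.0724, 0.1561]
ee_rot: [-0.42, -3.112, 0.0]
wrist_force: [0.6, 0.3, -0.6]
opening: 0.0005
grip_force: 0.0
```

```bash
python3 - <<'E'
from m import *
s=sensors.get_state();print(s["time_s"],s["ee_pos"],s["wrist_force"],s["opening"]);M=Ro.from_rotvec(s["ee_rot"]).as_matrix();print(M.round(3))
c=vision.read_camera("wrist");cv2.imwrite("pics/w1.png",c["color"])
print("yel",blobs(c,(22,120,120),(33,255,255),300),"red",blobs(c,(0,150,80),(6,255,255),200))
K=c["intrinsics"];
# TCP projection
q=np.array(c["R"])@s["ee_pos"]+c["t"];x=q[:2]/q[2];x=x*(1+c["k1"]*(x@x));print(K[0,0]*x[0]+K[0,2],K[1,1]*x[1]+K[1,2])
E
```

```text
1.9 [0.53606909 0.07237492 0.15610909] [ 0.62688254  0.25774086 -0.62111959] 0.0005045724943833347
[[-0.964  0.265 -0.001]
 [ 0.265  0.964  0.   ]
 [ 0.001 -0.    -1.   ]]
yel [([310, 186, 34, 25, 778], [326.1, 197.7])] red [([188, 170, 27, 66, 1254], [201.0, 202.7])]
319.18157308003026 259.84202601417434
```

View pics/w1.png

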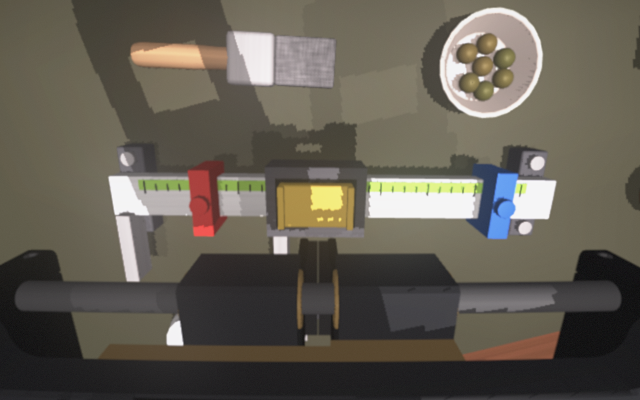

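The wrist view shows the pad at about x 279–354, y 181–229, with the red stop at (201,203) and the blue at (497,203). The beam lies level in the picture, so the tool y axis is along it.

```bash
python3 - <<'E'
from m import *
s=sensors.get_state();M=Ro.from_rotvec(s["ee_rot"]).as_matrix();c=vision.read_camera("wrist")
b=max(blobs(c,(15,120,60),(33,255,255),300),key=lambda b:b[0][4]);print(b)
x,y,w,h,_=b[0]
for n,u,v,z in(("padL",279,205,.073),("padR",354,205,.073),("padmid",316.5,205,.069),("red",201,203,.058),("blue",497,203,.058),("beam left end",110,196,.04),("beam right end",554,198,.04),("slL",267,200,.057),("slR",366,200,.057)):
    p=on(c,u,v,z);print(n,p.round(4),(M.T@(p-s["ee_pos"])*1000).round(1))
E
```

```text
([277, 182, 77, 47, 3336], [314.6, 203.9])
padL [0.5249 0.0446 0.073 ] [  3.9 -29.9  83.6]
padR [0.5398 0.0989 0.073 ] [ 3.9 26.4 83.6]
padmid [0.5335 0.0714 0.069 ] [ 2.7 -1.7 87.6]
red [ 0.5108 -0.0181  0.058 ] [  0.9 -94.   98.6]
blue [0.5735 0.2107 0.058 ] [  1.  143.2  98.6]
beam left end [ 0.4875 -0.0999  0.04  ] [   1.6 -179.   116.6]
beam right end [0.5903 0.2681 0.04  ] [  0.  203.  116.6]
slL [0.5226 0.0334 0.057 ] [  3.1 -41.2  99.6]
slR [0.5435 0.1095 0.057 ] [ 3.1 37.7 99.6]
```

Call:
{"name": "play_rows", "arguments": {"commands": [[[0,0.1,-0.05,0.5,0,0,0],[0,0.1,-0.05,1.2,0,0,0],[0,0.1,-0.05,1.9,0,0,0],[0,0.1,-0.05,2.4,0,0,0],[0,0.1,-0.05,2.6,0,0,0],[0,0.1,-0.05,2.7,0,0,0],[0,0.1,-0.05,2.7,0,0,0]]]}}

```text
time_s: 2.7
ee_pos: [0.5338, 0.0712, 0.076]
ee_rot: [0.421, 3.112, 0.0]
wrist_force: [-0.7, -0.7, 0.0]
opening: 0.0005
grip_force: 0.0
```

Call:
{"name": "play_rows", "arguments": {"commands": [[[0,0,0,0.08,0,0,0],[0,0,0,0.16,0,0,0],[0,0,0,0.24,0,0,0],[0,0,0,0.3,0,0,0],[0,0,0,0.3,0,0,0]]]}}

```text
time_s: 3.2
ee_pos: [0.5336, 0.071, 0.0672]
ee_rot: [0.422, 3.113, -0.0]
wrist_force: [-1.3, 0.1, 7.3]
opening: 0.0003
grip_force: 3.9
```

Call:
{"name": "play_rows", "arguments": {"commands": [[[0,0,0,0.05,0,0,0],[0,0,0,0.1,0,0,0],[0,0,0,0.15,0,0,0],[0,0,0,0.15,0,0,0],[0,0,0,0.15,0,0,0]]]}}

```text
time_s: 3.7
ee_pos: [0.5336, 0.071, 0.0633]
ee_rot: [0.421, 3.112, -0.0]
wrist_force: [-2.2, 0.8, 10.2]
opening: 0.0005
grip_force: 4.8
```

Call:
{"name": "play_rows", "arguments": {"commands": [[[0,0,0,0.03,0,0,0],[0,0,-0.06,0.03,0,0,0],[0,0,-0.16,0.03,0,0,0],[0,0,-0.28,0.03,0,0,0],[0,0,-0.4,0.03,0,0,0],[0,0,-0.52,0.03,0,0,0],[0,0,-0.64,0.03,0,0,0],[0,0,-0.76,0.03,0,0,0],[0,0,-0.88,0.03,0,0,0],[0,0,-1.0,0.03,0,0,0],[0,0,-1.1,0.03,0,0,0],[0,0,-1.1,0.03,0,0,0]]]}}

```text
time_s: 4.9
ee_pos: [0.5245, 0.0391, 0.0624]
ee_rot: [0.422, 3.113, 0.0]
wrist_force: [-2.5, 0.6, 10.1]
opening: 0.0007
grip_force: 5.0
```

```bash
python3 - <<'E'
from m import *
s=sensors.get_state();print(s["ee_pos"],s["wrist_force"])
c=vision.read_camera("wrist");cv2.imwrite("pics/w2.png",cv2.resize(c["color"][150:330,150:450],None,fx=2.5,fy=2.5))
E
```

```text
[0.52446355 0.03906796 0.06238525] [-2.52552298  0.60065399 10.1010769 ]
```

View pics/w2.png

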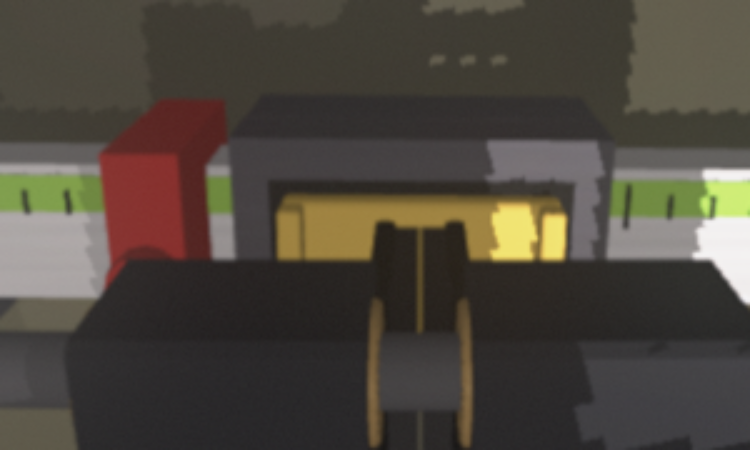

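The crop shows the slider following with the fingers centred in the pad. The gap between the red stop's face (x≈208) and the slider's end (x≈232) is several mm.

Call:
{"name": "play_rows", "arguments": {"commands": [[[0,0,-0.06,0,0,0,0],[0,0,-0.14,0,0,0,0],[0,0,-0.22,0,0,0,0],[0,0,-0.3,0,0,0,0],[0,0,-0.36,0,0,0,0],[0,0,-0.36,0,0,0,0]]]}}

```text
time_s: 5.55
ee_pos: [0.5219, 0.0298, 0.0624]
ee_rot: [0.424, 3.112, 0.003]
wrist_force: [-1.7, 4.6, 10.5]
opening: 0.0005
grip_force: 5.0
```

Call:
{"name": "play_rows", "arguments": {"commands": [[[0,0,-0.06,0,0,0,0],[0,0,-0.12,0,0,0,0],[0,0,-0.12,0,0,0,0]]]}}

```text
time_s: 5.85
ee_pos: [0.5219, 0.0266, 0.0626]
ee_rot: [0.424, 3.11, 0.004]
wrist_force: [0.4, 5.1, 9.6]
opening: 0.0004
grip_force: 5.0
```

```bash
python3 - <<'E'
from m import *
s=sensors.get_state();print(s["ee_pos"],s["wrist_force"])
c=vision.read_camera("wrist");cv2.imwrite("pics/w3.png",cv2.resize(c["color"][150:330,150:450],None,fx=2.5,fy=2.5))
E
```

```text
[0.52189783 0.02657899 0.06257064] [0.41379422 5.07428031 9.56785569]
```

View pics/w3.png

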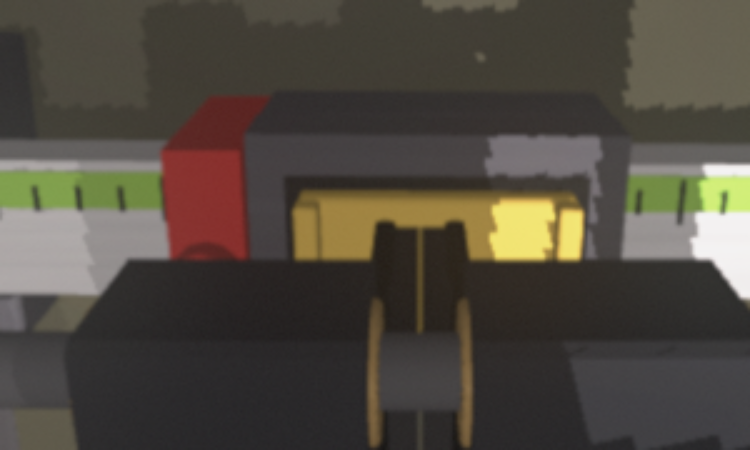

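The slider's end (x≈246) now butts against the red stop. The fingers have slid about 4 mm in the dish and the push force has levelled off at 5 N. I'll lift straight up.

Call:
{"name": "play_rows", "arguments": {"commands": [[[0,0,0,-0.1,0,0,0],[0,0,0,-0.2,0,0,0],[0,0,0,-0.35,0,0,0],[0,0,0,-0.7,0,0,0],[0,0,0,-1.2,0,0,0],[0,0,0,-2,0,0,0],[0,0,0,-2.8,0,0,0],[0,0,0,-3.2,0,0,0],[0,0,0,-3.2,0,0,0]]]}}

```text
time_s: 6.8
ee_pos: [0.522, 0.025, 0.1589]
ee_rot: [0.421, 3.109, -0.0]
wrist_force: [0.4, -0.6, -0.1]
opening: 0.0007
grip_force: 0.0
```

```bash
python3 - <<'E'
from m import *
s=sensors.get_state();print(s["ee_pos"],s["wrist_force"])
c=vision.read_camera("wrist");cv2.imwrite("pics/w4.png",c["color"])
E
```

```text
[0.52197071 0.02501375 0.15891052] [ 0.39764858 -0.60081115 -0.13181887]
```

View pics/w4.png

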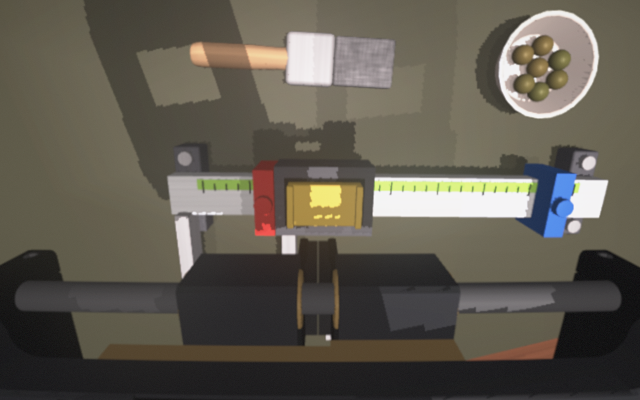

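The slider (left end x≈275) is flush with the red stop, the pad is free, and the brush and bowl are undisturbed.

```bash
python3 -c "
from rig import order;print(order.hand_in())"
```

```text
the job is handed in; nothing more can be done
None
```

The slider stands against the red stop with the pad released, I saw nothing else on the bench shift, and the job is handed in at about 7 s; no verdict came back.

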